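# Set the yellow bell timer in the mushroom sorting room

### The arm

A 6-joint arm with a two-finger parallel gripper is mounted at the origin on the work surface. World frame = base frame: x ahead of the robot, y to its left, z up, the work surface at z = 0. Lengths are in mm, angles in rad, forces in N, time in s.
With the tool pointing down it reaches from about 325 to 850 mm from the base axis. Payload 4.4 kg.
Tool frame: the origin (TCP) lies midway between the tips of the shut fingers; the grasp point (between the pads) lies 19 mm behind it; z points along the fingers, y is the direction in which the jaws open and shut (so a half turn about z gives the same grasp; the last joint's range is limited). The gripper opens to 94 mm and grips with 3 to 60 N. Pads are 16 mm wide; open, the fingers measure 119 mm over their backs; the gripper's body (75 mm by 177 mm) begins 78 mm behind the grasp point.
Start: joints at [-1.478, 0.207, 1.542, -0, 1.393, -0.15], TCP at [138.788, -558.001, 205.447] pointing down, gripper open.
Joint ranges: [-2.73, 2.73], [-0.86, 2.22], [0.23, 2.46], [-1.11, 4.25], [0.08, 2.63], [-2.82, 2.82]. Speed limits (rad/s): [2.79, 2.79, 3.14, 3.14, 3.14, 3.14].

### API

Orientations are given as a unit quaternion [w, x, y, z].
In Python, from bench import arm gives the robot as it stands. The module is installed in compiled form; this text tells all that it offers.
- The arm moves only by the shell command python3 -m jog 'ROWS' [FORCE]. ROWS is JSON, a list of rows, each a list of 7 numbers: the shift along the world's x, y, z in m, then the turn, a rotation vector about the world's x, y, z in rad, then the finger opening in m, from 0 to 0.094. In form: [[tx, ty, tz, ax, ay, az, fingers], ...]. A call has exactly 8 rows; each row shifts and turns the commanded pose from where the row before left it; what a row does not reach is not made up. A row lasts 1/12 s, in which the tool goes at most 41.7 mm and 7.16 degrees, less where a joint would pass 70% of its speed; a pose out of reach is approached as far as the arm can. A call is refused whole if a number of a shift passes 0.0417 or a number of a turn 0.125, either way. A call with a gripper value outside its range is refused whole. The fingers move at their own pace and stop on an object; FORCE is the grip in N (left out, the last holds). Time passes only in rows, so rows that do not move let the fingers close, or fill a call up. It gives the time, the measured TCP pose, the force and the opening at its end, in the units of the state.
- arm.read_state(): the state, without advancing time (a new reading comes with each control period).
- arm.get_image(name): name is "scene" or "top" or "wrist"; returns a dict with "frame" (420x560x3 uint8, blue, green, red), "z_map" (420x560 float32, mm along the optical axis (not along the pixel's ray), 0 where there is no reading), "camera_matrix" (3x3 intrinsics, pixels), "origin" and "rotation" of the camera in the world; the wrist camera has in their place "mount" (4x4, takes a point from camera to tool coordinates, whose origin is the TCP and whose axes are the flange's). Camera axes: x right, y down, z forward; pixel columns grow to the right and rows downward; lengths in mm; the calibration is good to about 2 mm. The wrist camera is an equidistant fisheye: a pixel r from the principal point sees the ray r / f radians off the axis. A picture is of the moment at which its call begins: read the wrist's pose just before it.
- arm.sign_off(): hands the job in, once; it reports no verdict.
Trained networks look in the newest picture that a camera, given by its name, has taken for a name from the list of things; names that differ only in an ending like _2 or _b are one class to them, and where a whole thing is asked for, a point or a joint stands for the part that bears it (a point fixed in the world has none). Each returns a list of dicts, best first, with "conf" (0 to 1); they miss things now and then, are a little off and sometimes report something else, mostly with a low value. They report only what shows in the picture. A call takes as long as a camera call. They do not tell look-alikes from the thing itself.
- arm.search_frame(thing, camera): "bbox" ([left, top, right, bottom] in pixels, round what is visible of it).
- arm.outline_of(thing, camera): "region" (420x560 bool, what is visible of it) and "bbox" ([left, top, right, bottom] in pixels, round what is visible of it).
The state is a dict: "time_s": time; "q": joint angles; "qd": joint speeds; "tau": joint torques, N m; "ee_pos": TCP position; "eef_rot": TCP orientation; "force": force on the tool from outside, world axes, zero at the start; "torque": the same for the moment, N m; "grip_width": finger opening in mm.
Only numpy, scipy, OpenCV 4.12 (cv2) and the standard library are available. Lean on these libraries where they do the work, as an engineer would, in place of code of your own. Each camera call takes 0.05 s, during which the arm holds its last target.

### The job

Set the yellow bell timer for ten minutes: turn its knob clockwise until the pointer is past the red top mark, which winds it up, then turn it back until the pointer stands in the middle of the green ten-minute band, and let go. Leave the blue timer's knob and the mushroom lying on the table as they are.

Things in the scene. Friction and masses are not known exactly. Their poses are not given: they have to be found in the camera images.
- yellow_dial (a joint): Knob angle of the yellow timer, rad, growing clockwise seen from above. 0: pointer at the zero mark; long black ticks every 5 minutes (0.28 rad); green ten-minute band 0.38 to 0.74, middle 0.56; red top mark 1.12; hard stop 1.45. Starts between 0 and 0.25. Light friction (0.05 N m), no spring: it stays where left. Marks are on the white dial round the knob, on the side away from the robot.
- yellow_grip (a point): Grip point on the yellow timer's knob: on its vertical axis, 88 mm above the table, turning with it. The knob is a yellow upright bar 56 x 16 mm, top at 104 mm, on a black disc 62 mm wide, top at 60 mm; pinch it across the 16 mm from above. x runs along the bar to the pointer end (black stripe on that half), y across, z up. Housing: yellow, fixed, 120 mm square, 50 mm high.
- blue_tip (a point): Pointer end of the blue timer's knob, on top of the bar, 28 mm from the knob's axis, 104 mm above the table; x points outwards along the bar. Same timer but blue, also fixed, on the other side of the table's middle line; left or right varies. Not to be turned. Both timers have a chrome bell, lower than 50 mm, reaching 110 mm from the axis on the far side.
- mushroom: Loose mushroom, brown cap and cream stem, 100 mm long, 48 mm thick, lying between the two timers; origin at its underside, mid-length; x along the stem to the cap. To be left where it lies.
There are look-alikes about, which are no part of the job. Leave any brown or purple look-alike of the part that bears yellow_dial alone.

How it is judged (in metres and radians):
On the way:
1. the yellow timer's pointer is past the red top mark (value of joint yellow_dial above 1.12 rad), for 0.1 s.
At the end, for the whole second after the job is handed in: The yellow timer's knob, after having been past the red mark, is let go and still with its pointer in the green band (0.56 rad within 0.18 rad, about 10 degrees); the blue timer's pointer tip has moved less than 6 mm and the mushroom less than 20 mm (value of joint yellow_dial between 0.38 and 0.74 rad and velocity of joint yellow_dial between -0.05 and 0.05 rad/s and distance of blue_tip from where it was at the start of the episode below 0.006 m and distance of mushroom from where it was at the start of the episode below 0.02 m); the robot touches nothing.
It fails at once if the blue timer's knob was turned (pointer tip moved more than 6 mm) (distance of blue_tip from where it was at the start of the episode above 0.006 m).
It fails at once if the mushroom was pushed more than 20 mm (distance of mushroom from where it was at the start of the episode above 0.02 m).
It also fails if it takes over 35 s, if anything falls off the work surface, if the arm or the gripper's body presses on something with over 40 N, if the wrist force passes 120 N, or if a joint passes its speed limit or range.

## Working session

There is one attempt and no reset: what is moved stays moved. The work goes in short steps, Python scripts to look and compute and a shell command to move; the robot and the scene stay as the last step left them, time stands still between calls to the robot, and variables do not carry over. Pictures are saved under pics/ and viewed, and the job is handed in when it is done.

```bash
mkdir -p pics; python3 - <<'E'
from bench import arm
import cv2
s=arm.read_state(); print(s['time_s'],s['ee_pos'],s['eef_rot'],s['grip_width'])
for c in ['top','scene']:
    im=arm.get_image(c); cv2.imwrite(f'pics/{c}0.png',im['frame'])
    print(c,im['camera_matrix'].tolist(),im['origin'],im['rotation'].tolist())
    for t in ['yellow_dial','blue_tip','mushroom']:
        print(t,[(d['bbox'],round(d['conf'],2)) for d in arm.search_frame(t,c)])
E
```

```text
0.0 [ 138.69087531 -557.20740152  204.31990977] [-1.10799553e-03  9.92581492e-01  1.21576122e-01  9.09355714e-06] 93.9103226438194
top [[522.4552181220394, 0.0, 283.99885369905786], [0.0, 522.4552181220394, 212.35181259491083], [0.0, 0.0, 1.0]] [ 364.15909796  175.87085843 1592.10236043] [0.017531993953221633, -0.6990903803070431, 0.7147246357173918, -0.011574301223807978]
yellow_dial [([124.3, 167.0, 145.5, 191.7], 0.83), ([268.4, 256.8, 287.6, 280.4], 0.69), ([378.1, 244.2, 396.8, 266.4], 0.69), ([286.3, 180.8, 307.5, 197.0], 0.63)]
blue_tip []
mushroom [([339.9, 175.8, 352.0, 206.4], 0.92)]
scene [[382.97611155914257, 0.0, 288.55537211248327], [0.0, 382.97611155914257, 208.5642936795144], [0.0, 0.0, 1.0]] [ 905.4106451  -132.20817669  901.95078949] [-0.271361741200307, 0.829297145356409, 0.4665591203249335, -0.14474680431039832]
yellow_dial [([152.5, 218.0, 178.8, 244.2], 0.92), ([432.4, 165.4, 455.9, 190.9], 0.78), ([257.5, 160.4, 277.7, 187.2], 0.6), ([281.4, 227.1, 304.4, 256.5], 0.58)]
blue_tip [([148.0, 320.8, 176.1, 353.5], 0.61)]
mushroom [([227.6, 257.4, 252.8, 296.0], 0.62)]
```

View pics/top0.png

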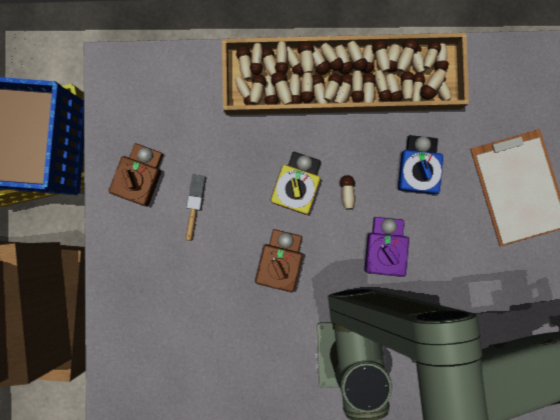

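View pics/scene0.png

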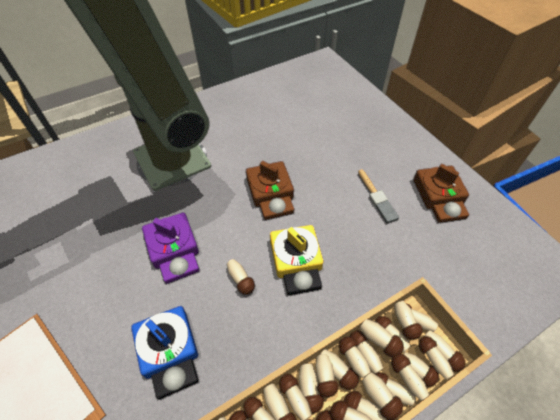

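The yellow timer is at (296,189) in the top view: the only yellow one, with a white dial. The other candidates are brown (135,180), brown (278,268), purple (388,255) and blue (423,172). The mushroom is at (347,192). Next I'll confirm in a crop and measure.

```bash
cat > h.py <<'E'
from bench import arm
import cv2, numpy as np
from scipy.spatial.transform import Rotation as R
def q2R(q): return R.from_quat([q[1],q[2],q[3],q[0]]).as_matrix()
def cloud(im):
    K=im['camera_matrix'];z=im['z_map'];h,w=z.shape
    u,v=np.meshgrid(np.arange(w),np.arange(h))
    p=np.stack([(u-K[0,2])/K[0,0]*z,(v-K[1,2])/K[1,1]*z,z],-1)
    P=p@q2R(im['rotation']).T+im['origin']; P[z==0]=np.nan
    return P
E
python3 - <<'E'
from h import *
out=[]
for c,bb,bbs in [('top',(260,145,335,220),(398,130,448,200)),('scene',(262,218,330,296),(125,300,200,400))]:
    im=arm.get_image(c);P=cloud(im);hsv=cv2.cvtColor(im['frame'],cv2.COLOR_BGR2HSV)
    l,t,r,b=bb; sl=np.s_[t:b,l:r]
    cv2.imwrite(f'pics/crop_{c}.png',cv2.resize(im['frame'][sl],None,fx=7,fy=7,interpolation=cv2.INTER_CUBIC))
    Q=P[sl].reshape(-1,3);H=hsv[sl].reshape(-1,3)
    g=Q[Q[:,2]<8]; print(c,'table z',np.nanmedian(g[:,2]))
    k=(Q[:,2]>95)&(Q[:,2]<115)
    T=Q[k]; cen=np.median(T,0);d=T[:,:2]-T[:,:2].mean(0)
    w,V=np.linalg.eigh(d.T@d);print('bar',k.sum(),T.mean(0),(T.min(0)+T.max(0))/2,'dir',V[:,1],np.degrees(np.arctan2(V[1,1],V[0,1])))
    k=(Q[:,2]>42)&(Q[:,2]<65)
    T=Q[k].astype(np.float32);print('housing',cv2.minAreaRect(T[:,:2].copy()),k.sum(),np.median(T[:,2]))
    for nm,lo,hi in [('green',50,80),('red',0,8)]:
        m=(H[:,0]>=lo)&(H[:,0]<=hi)&(H[:,1]>120)&(H[:,2]>80); print(nm,m.sum(),Q[m].mean(0) if m.any() else 0)
    l,t,r,b=bbs;Q=P[t:b,l:r].reshape(-1,3);k=(Q[:,2]>95)&(Q[:,2]<115);print('blue bar',Q[k].mean(0))
    d=arm.search_frame('mushroom',c)[0]['bbox'];l,t,r,b=map(int,d);Q=P[t:b,l:r].reshape(-1,3);k=Q[:,2]>15;print('mush',Q[k].min(0),Q[k].max(0))
E
```

```text
top table z -0.2018768372422528
bar 107 [496.47244333 155.11943461 103.02095536] [496.43785254 154.7727111  104.06948312] dir [-0.98178376 -0.19000171] -169.04711625251738
housing ((514.5586547851562, 149.1663360595703), (119.35614013671875, 157.89175415039062), 70.19255828857422) 1471 51.369404
green 14 [541.1691664  144.05406341  54.05547114]
red 3 [528.22275929 123.75658888  49.95180667]
blue bar [ 540.85219414 -218.89417736  102.94468786]
mush [437.421084   -11.51747367  15.86101365] [537.24144514  19.1980891   60.86916293]
scene table z 0.44543475005980326
bar 153 [499.00312349 150.93887499 103.29755113] [497.05937095 151.42809511 101.88945236] dir [-0.98420765 -0.17701779] -169.8038976063983
housing ((515.3828735351562, 145.79855346679688), (119.83045196533203, 157.85244750976562), 70.09774780273438) 1640 51.86137
green 36 [541.06098013 143.13232424  53.32849946]
red 2 [529.95179728 121.15717546  54.42616226]
blue bar [ 543.21664779 -222.59583954  104.03245451]
mush [438.04620777 -26.98062792  16.04388217] [537.07247892  14.15165876  50.04335447]
```

View pics/crop_top.png

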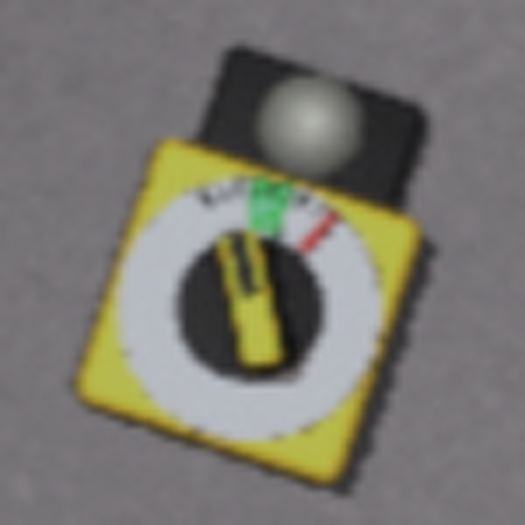

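View pics/crop_scene.png

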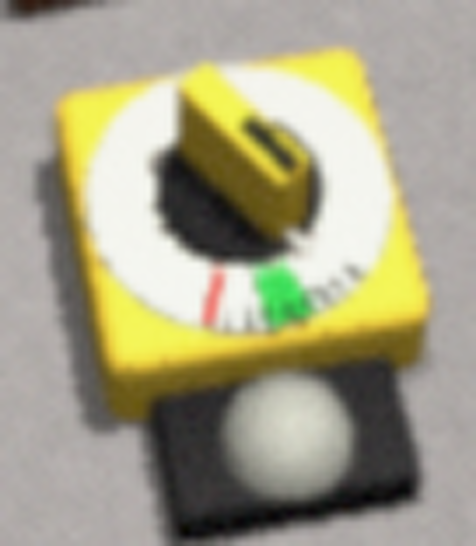

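The crop shows the yellow timer with a white dial. The pointer is at about 0.17 rad, just short of the green band. The axis is at about (497,153), with the bar heading about +10.6°. I'll approach with the half-turn grasp (tool x heading about 190°), so the last joint stays mid-range while winding.

```bash
python3 -m jog '[[0.03,0.022,0,0,0,0.12,0.094],[0.03,0.022,0,0,0,0.12,0.094],[0.03,0.022,0,0,0,0.12,0.094],[0.03,0.022,0,0,0,0.12,0.094],[0.03,0.022,0,0,0,0.12,0.094],[0.03,0.022,0,0,0,0.12,0.094],[0.03,0.022,0,0,0,0.12,0.094],[0.03,0.022,0,0,0,0.12,0.094]]'; python3 -c "
from bench import arm;s=arm.read_state();print(s['q'])"
```

```text
time_s: 1.27
ee_pos: [380.1, -380.8, 205.7]
eef_rot: [0.0, 0.823, 0.569, 0.0]
force: [-0.1, -0.2, -0.2]
grip_width: 93.9
[-9.47212486e-01  1.27545023e-01  1.63258129e+00  4.09078934e-05
  1.38079603e+00 -5.86023348e-01]
```

```bash
python3 -m jog '[[0.01,0.034,0,0,0,0.12,0.094],[0.01,0.034,0,0,0,0.12,0.094],[0.01,0.034,0,0,0,0.12,0.094],[0.01,0.034,0,0,0,0.12,0.094],[0.01,0.034,0,0,0,0.12,0.094],[0.01,0.034,0,0,0,0.12,0.094],[0.01,0.034,0,0,0,0.12,0.094],[0.01,0.034,0,0,0,0.12,0.094]]' && python3 -m jog '[[0.005,0.033,0,0,0,0.12,0.094],[0.005,0.033,0,0,0,0.12,0.094],[0.005,0.033,0,0,0,0.12,0.094],[0.005,0.033,0,0,0,0.12,0.094],[0.005,0.033,0,0,0,0.12,0.094],[0.005,0.033,0,0,0,0.12,0.094],[0.005,0.033,0,0,0,0.12,0.094],[0.005,0.033,0,0,0,0.12,0.094]]'; python3 - <<'E'
from h import *
s=arm.read_state();print(s['q'],s['ee_pos'],np.degrees(R.from_quat(np.roll(s['eef_rot'],-1)).as_euler('ZYX')))
im=arm.get_image('wrist');cv2.imwrite('pics/w1.png',im['frame']);print(im['camera_matrix'],im['mount'])
print([(d['bbox'],d['conf']) for d in arm.search_frame('yellow_dial','wrist')])
z=im['z_map'];K=im['camera_matrix']
# fisheye cloud
h,w=z.shape;u,v=np.meshgrid(np.arange(w),np.arange(h))
dx=u-K[0,2];dy=v-K[1,2];r=np.hypot(dx,dy);th=r/K[0,0]
ok=(th<1.3)&(z>0)
f=np.where(r>0,np.tan(np.minimum(th,1.3))/np.maximum(r,1e-6),1/K[0,0])
p=np.stack([dx*f*z,dy*f*z,z],-1)
pt=p@im['mount'][:3,:3].T+im['mount'][:3,3]
P=pt@q2R(s['eef_rot']).T+s['ee_pos']
sel=ok&(np.hypot(P[...,0]-497,P[...,1]-153)<45)&(P[...,2]>97)&(P[...,2]<111)
T=P[sel];print(len(T),T.mean(0),T.min(0),T.max(0))
if len(T)>10:
    c,sz,a=cv2.minAreaRect(T[:,:2].astype(np.float32));print(c,sz,a)
E
```

```text
time_s: 1.93
ee_pos: [459.1, -108.3, 205.7]
eef_rot: [0.0, 0.467, 0.884, 0.0]
force: [0.5, -0.1, -0.4]
grip_width: 93.6
time_s: 2.6
ee_pos: [498.8, 155.7, 205.7]
eef_rot: [0.0, 0.006, 1.0, 0.0]
force: [0.5, 0.1, 0.4]
grip_width: 94.0
[ 1.36970818e-01  9.44902632e-02  1.66923687e+00 -8.49062215e-05
  1.37727954e+00 -1.42211857e+00] [498.82429894 155.74109865 205.6898633 ] [1.79330176e+02 3.39107766e-02 1.79999749e+02]
[[325.1922621    0.         280.77115153]
 [  0.         325.1922621  207.46009781]
 [  0.           0.           1.        ]] [[ 5.42821914e-04 -9.64110921e-01 -2.65499223e-01  7.84287996e+01]
 [ 9.99999814e-01  5.96897693e-04 -1.22990083e-04 -5.66957581e-02]
 [ 2.77051956e-04 -2.65499107e-01  9.64111066e-01 -1.79355798e+02]
 [ 0.00000000e+00  0.00000000e+00  0.00000000e+00  1.00000000e+00]]
[([247.5, 162.0, 306.4, 235.4], 0.93), ([15.1, 10.5, 73.0, 63.6], 0.77), ([321.5, 2.1, 344.9, 1.2], 0.41), ([0.5, 211.5, 33.8, 259.6], 0.27)]
1069 [494.13103157 152.25951938 103.80281439] [467.29060076 140.19449241  97.32106062] [523.73604201 163.99096869 106.56876186]
(495.46673583984375, 152.25364685058594) (55.816986083984375, 16.130352020263672) 10.357722282409668
```

View pics/w1.png

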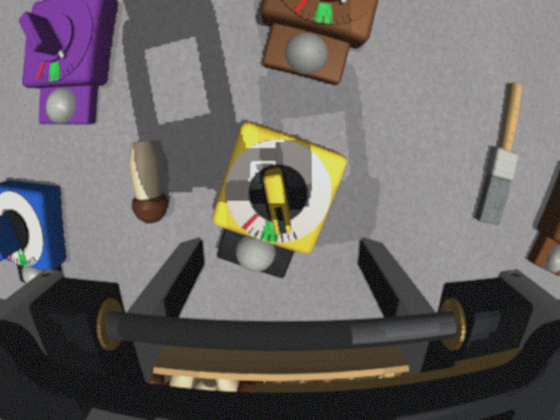

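The wrist view shows the yellow knob at (277,200) centred between the fingers. The bar measures 56x16 mm, heading 10.4°, centred at about (496,152.5). Next: turn +0.194 rad, shift (-2.5,-3) mm and descend to z=70.

```bash
python3 -m jog '[[-0.0025,-0.003,0,0,0,0.097,0.094],[0,0,0,0,0,0.097,0.094],[0,0,-0.03,0,0,0,0.06],[0,0,-0.03,0,0,0,0.06],[0,0,-0.03,0,0,0,0.06],[0,0,-0.025,0,0,0,0.06],[0,0,-0.02,0,0,0,0.06],[0,0,0,0,0,0,0.06]]' 15 && python3 -m jog '[[0,0,0,0,0,0,0.03],[0,0,0,0,0,0,0.02],[0,0,0,0,0,0,0.01],[0,0,0,0,0,0,0.01],[0,0,0,0,0,0,0.01],[0,0,0,0,0,0,0.01],[0,0,0,0,0,0,0.01],[0,0,0,0,0,0,0.01]]' 15; python3 -c "
from bench import arm;s=arm.read_state();print(s['q'],s['force'],s['torque'],s['eef_rot'])"
```

```text
time_s: 3.37
ee_pos: [492.0, 149.4, 65.9]
eef_rot: [-0.005, -0.087, 0.996, -0.0]
force: [0.1, -0.1, -0.0]
grip_width: 61.2
time_s: 4.03
ee_pos: [496.5, 152.5, 71.2]
eef_rot: [0.001, -0.088, 0.996, 0.001]
force: [-1.4, 5.5, 4.4]
grip_width: 15.7
[ 0.12939523  0.24352663  1.80008249  0.00313953  1.09682986 -1.61853829] [-1.40128791  5.50642397  4.42194226] [ 0.8521833   0.02573025 -0.00392706] [ 5.19336951e-04 -8.77398630e-02  9.96142275e-01  1.41951622e-03]
```

Gripped at 15.7 mm. Now winding clockwise.

```bash
python3 -m jog '[[0,0,0,0,0,-0.11,0.01],[0,0,0,0,0,-0.11,0.01],[0,0,0,0,0,-0.11,0.01],[0,0,0,0,0,-0.11,0.01],[0,0,0,0,0,-0.11,0.01],[0,0,0,0,0,-0.11,0.01],[0,0,0,0,0,-0.11,0.01],[0,0,0,0,0,-0.11,0.01]]' 15 && python3 -m jog '[[0,0,0,0,0,-0.06,0.01],[0,0,0,0,0,-0.06,0.01],[0,0,0,0,0,-0.06,0.01],[0,0,0,0,0,-0.06,0.01],[0,0,0,0,0,0,0.01],[0,0,0,0,0,0,0.01],[0,0,0,0,0,0,0.01],[0,0,0,0,0,0,0.01]]' 15; python3 - <<'E'
from h import *
s=arm.read_state();print(s['q'],s['force'],s['torque'],np.degrees(R.from_quat(np.roll(s['eef_rot'],-1)).as_euler('ZYX')))
for c,sl in [('scene',np.s_[210:300,255:335]),('top',np.s_[140:225,255:340])]:
    im=arm.get_image(c);cv2.imwrite(f'pics/{c}2.png',cv2.resize(im['frame'][sl],None,fx=6,fy=6,interpolation=cv2.INTER_CUBIC))
im=arm.get_image('wrist');cv2.imwrite('pics/w2.png',im['frame'])
E
```

```text
time_s: 4.7
ee_pos: [496.7, 152.9, 71.2]
eef_rot: [-0.0, 0.347, 0.938, 0.002]
force: [-1.6, 6.3, 3.1]
grip_width: 16.1
time_s: 5.37
ee_pos: [496.7, 153.0, 71.2]
eef_rot: [-0.0, 0.455, 0.891, 0.002]
force: [-0.7, 5.9, 2.0]
grip_width: 16.0
[ 0.12997389  0.24377456  1.79976857  0.00370316  1.09631397 -0.49841746] [-0.71992226  5.8848152   2.03087514] [ 1.03425562 -0.02924373 -0.04526222] [ 1.25907581e+02 -1.18462809e-01  1.79822495e+02]
```

View pics/scene2.png

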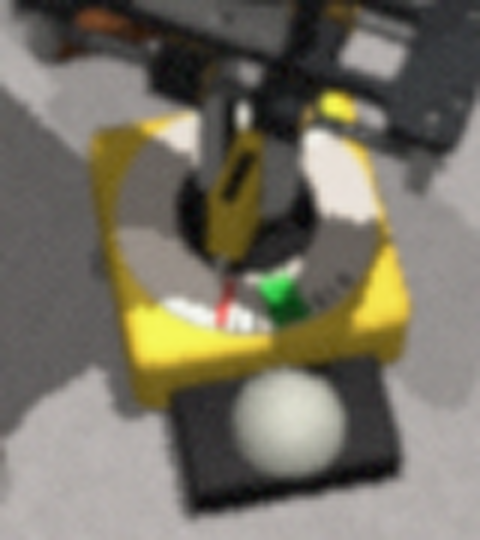

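View pics/w2.png

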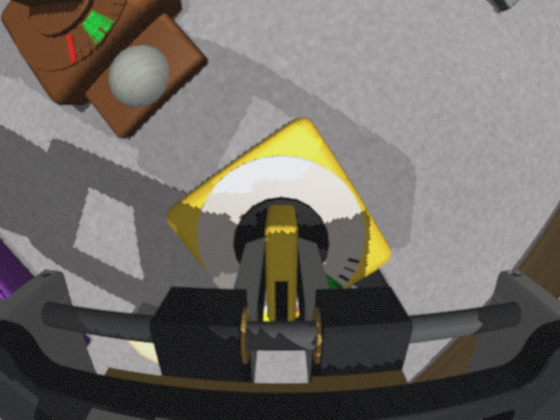

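The bar now heads -54.1°, about 1.30 rad. In the scene crop the pointer's foot at (215,255) is past the red mark at (225,300). Turning back +0.736 rad to the green middle (heading -11.8°).

```bash
python3 -m jog '[[0,0,0,0,0,0.1,0.01],[0,0,0,0,0,0.1,0.01],[0,0,0,0,0,0.1,0.01],[0,0,0,0,0,0.1,0.01],[0,0,0,0,0,0.1,0.01],[0,0,0,0,0,0.1,0.01],[0,0,0,0,0,0.1,0.01],[0,0,0,0,0,0.036,0.01]]' 15 && python3 -m jog '[[0,0,0,0,0,0,0.01],[0,0,0,0,0,0,0.01],[0,0,0,0,0,0,0.01],[0,0,0,0,0,0,0.03],[0,0,0,0,0,0,0.06],[0,0,0,0,0,0,0.06],[0,0,0,0,0,0,0.06],[0,0,0,0,0,0,0.06]]' 15; python3 - <<'E'
from h import *
s=arm.read_state();print(s['q'],s['force'],np.degrees(R.from_quat(np.roll(s['eef_rot'],-1)).as_euler('ZYX')))
E
```

```text
time_s: 6.18
ee_pos: [496.5, 152.7, 71.1]
eef_rot: [0.0, 0.102, 0.995, 0.001]
force: [-1.5, 4.8, 3.2]
grip_width: 16.2
time_s: 6.85
ee_pos: [496.2, 150.7, 70.2]
eef_rot: [-0.0, 0.104, 0.995, -0.0]
force: [0.1, 0.4, -1.1]
grip_width: 45.7
[ 1.28047229e-01  2.44551124e-01  1.80101802e+00 -3.57758835e-04
  1.09642914e+00 -1.23454781e+00] [ 0.09824053  0.39955674 -1.09263599] [ 1.68080308e+02 -1.59255072e-02 -1.79975121e+02]
```

```bash
python3 -m jog '[[0,0.002,0,0,0,0,0.06],[0,0,0,0,0,0,0.06],[0,0,0.02,0,0,0,0.06],[0,0,0.03,0,0,0,0.06],[0,0,0.035,0,0,0,0.06],[0,0,0.035,0,0,0,0.06],[0,0,0.03,0,0,0,0.06],[0,0,0,0,0,0,0.06]]' && python3 -m jog '[[-0.02,0.005,0,0,0,0,0.06],[-0.02,0.01,0,0,0,0,0.06],[-0.02,0.01,0,0,0,0,0.06],[-0.02,0.01,0,0,0,0,0.06],[-0.02,0.01,0,0,0,0,0.06],[-0.01,0.01,0,0,0,0,0.06],[0,0,0,0,0,0,0.06],[0,0,0,0,0,0,0.06]]'; python3 - <<'E'
from h import *
for c,sl,bb in [('top',np.s_[145:220,260:335],(398,130,448,200)),('scene',np.s_[218:296,262:330],(125,300,200,400))]:
    im=arm.get_image(c);P=cloud(im)
    cv2.imwrite(f'pics/{c}3.png',cv2.resize(im['frame'][sl],None,fx=7,fy=7,interpolation=cv2.INTER_CUBIC))
    Q=P[sl].reshape(-1,3);k=(Q[:,2]>95)&(Q[:,2]<110);T=Q[k]
    if k.sum()>5:
        r=cv2.minAreaRect(T[:,:2].astype(np.float32));d=T[:,:2]-T[:,:2].mean(0);w,V=np.linalg.eigh(d.T@d)
        print(c,k.sum(),T.mean(0),r,np.degrees(np.arctan(V[1,1]/V[0,1])))
    l,t,r,b=bb;Q=P[t:b,l:r].reshape(-1,3);k=(Q[:,2]>95)&(Q[:,2]<115);print('blue bar',Q[k].mean(0))
    for d in arm.search_frame('mushroom',c)[:1]: print('mush',d['bbox'])
E
```

```text
time_s: 7.52
ee_pos: [500.9, 153.7, 228.3]
eef_rot: [0.007, 0.104, 0.995, 0.002]
force: [0.6, -0.2, 1.2]
grip_width: 59.6
time_s: 8.18
ee_pos: [386.0, 208.1, 220.1]
eef_rot: [0.0, 0.103, 0.995, -0.0]
force: [0.7, 0.0, -0.5]
grip_width: 59.8
top 104 [496.67022246 155.18048998 103.2999649 ] ((496.633544921875, 155.405029296875), (15.842385292053223, 55.57584762573242), 78.41035461425781) -10.142733291264886
blue bar [ 540.45287417 -219.14606224  103.34424701]
mush [338.9, 174.0, 354.0, 205.1]
scene 145 [499.33206917 150.7904039  103.50798507] ((498.2689514160156, 152.00555419921875), (16.559663772583008, 56.05515670776367), 77.83795928955078) -11.918851204749744
blue bar [ 543.01163302 -222.7169928   103.89283115]
mush [229.5, 261.0, 253.9, 296.0]
```

View pics/top3.png

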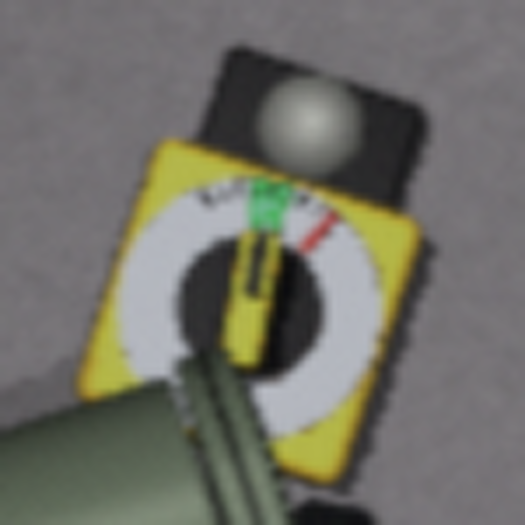

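View pics/scene3.png

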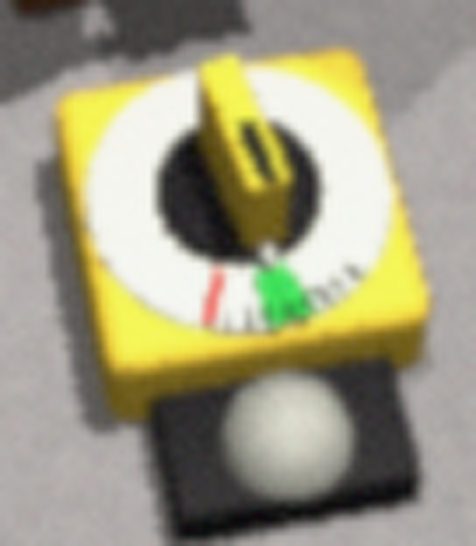

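The pointer (top crop, tip at (260,235)) stands in the middle of the green band (268,205). The bar heading is about -11.5°, against -11.8° for the band. The blue knob and mushroom haven't moved, and the arm is clear.

```bash
python3 -c "
from bench import arm;print(arm.sign_off())"
```

```text
the job is handed in; nothing more can be done
None
```

The yellow timer is set for ten minutes and the job is handed in, finished at about 8.5 s of the 35 s allowed. I wound the knob clockwise to about 1.30 rad, past the red mark at 1.12. I then turned it back to about 0.56 rad, let go and backed the arm off clear of everything.

- **Pointer:** in the last pictures it stands in the middle of the green band. The bar's heading measured -10.1° to -12.2° depending on camera and method, against -11.8° for the middle of the band. That spread is well inside the 10° allowed.
- **Blue knob:** its measured position agrees with the start to within 0.5 mm.
- **Mushroom:** its detected position shifted by only 1–4 pixels. The networks' boxes vary by about that much, and the arm never came near it.

No check failed. The only disagreement was about 4 mm between the top and scene cameras on the knob's position, and I used the value in between.

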